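# Put the loaded parts tray away in the bench rack

### The arm

A 7-joint arm with a two-finger parallel gripper is mounted at the origin on the work surface. World frame = base frame: x ahead of the robot, y to its left, z up, the work surface at z = 0. Lengths are in m, angles in rad, forces in N, time in s.
With the tool pointing down it reaches from about 0.425 to 0.925 m from the base axis. Payload 6.8 kg.
Tool frame: the origin (TCP) lies at the very end of the fingers, on their centre line; the grasp point (between the pads) lies bot.grip_depth behind it (bot.grip_depth is the distance from the TCP to the grasp point, in m); z points along the fingers, y is the line along which they close (so a half turn about z gives the same grasp; the last joint's range is limited). The gripper opens to 85 mm and grips with 20 to 120 N. Pads are 22 mm wide; open, the fingers measure 114 mm over their backs; the gripper's body (76 mm by 85 mm) begins 54 mm behind the grasp point. The pads swing forward as they close: fully open they stand 13 mm farther back than shut.
Start: joints at [-1.339, 0.477, 0.022, 1.555, -0.011, 1.109, -0.083], TCP at [0.225, 0.636, 0.231] pointing down, gripper open.
Joint ranges: [-2.96, 2.96], [-0.34, 2.1], [-1.41, 1.46], [0.24, 2.44], [-1.37, 4.51], [0.17, 1.92], [-2.96, 2.96]. Speed limits (rad/s): [2.39, 2.39, 3.14, 3.14, 3.14, 3.14, 3.14].

### API

Orientations are given as a unit quaternion [w, x, y, z].
In Python, from station import bot gives the robot as it stands.
- The arm moves only by the tool send_rows, never from a script. Its arguments are lists of equal length, an entry for each row: "slide": the shift along the tool's x, y, z in mm, a list of three; "roll": the turn about the tool's z in degrees; "claw": the opening, from 0 (shut) to 1 (fully open). A call has exactly 8 rows; each row is the pose to reach, as a shift and turn from the pose commanded when the call began, along the tool's axes at that moment; what a row does not reach only later rows make up. A row lasts 1/12 s, in which the tool goes at most 41.7 mm and 7.16 degrees, less where a joint would pass 70% of its speed; a pose out of reach is approached as far as the arm can. A call with a gripper value outside its range is refused whole. The fingers move at their own pace and stop on an object; "force" is the grip in N (left out, the last holds). Time passes only in rows, so rows that repeat a pose let the fingers close, or fill a call up. It gives the time, the measured TCP pose, the force, the opening and the grip force at its end, in the units of the state.
- bot.get_obs(): the state, without advancing time (a new reading comes with each control period).
- bot.read_camera(name): name is "scene" or "top"; returns the picture (420x560x3 uint8, red, green, blue); there is no depth.
- bot.camera_model(name): a dict with "camera_matrix" (3x3 intrinsics, pixels), "camera_from_world" (4x4, takes a point from world to camera coordinates). Camera axes: x right, y down, z forward; pixel columns grow to the right and rows downward; lengths in m; the calibration is good to about 2 mm. A picture is of the moment at which its call begins. camera_model takes no time and is no camera call.
- bot.hand_in(): hands the job in; it is judged then, once.
The state is a dict: "t": time; "q": joint angles; "joint_vel": joint speeds; "joint_torque": joint torques, N m; "eef_pos": TCP position; "tool_rot": TCP orientation; "contact_force": force on the tool from outside, world axes, zero at the start; "torque": the same for the moment, N m; "gripper_width": opening from 0.0 (shut) to 1.0 (fully open); "grasp_force": force on a finger pad.
Only numpy, scipy, OpenCV 4.12 (cv2) and the standard library are available. Lean on these libraries where they do the work, as an engineer would, in place of code of your own. Each camera call takes 0.05 s, during which the arm holds its last target. There are 200 camera calls.

### The job

Put the loaded parts tray from the bench away in the empty bay of the blue rack's lower level: nose first, over the sill and fully home, so that its front has dropped down behind the sill and it lies flat, red pull to the outside. Carry it about level so that the gear, the bearing and the bolt stay in it, do not ram it, and leave the parked trays, the piston and the screwdriver where they are.

Things in the scene. Friction and masses are not known exactly. Their poses are not given: they have to be found in the camera images.
- tray: The loaded parts tray, on the bench at the start: open steel tray 170 long (its x) x 60 wide (y) x 40 high (z up), sheet 3 thick, upright side walls to grip across, 0.4 to 0.6 kg with its load. Origin: centre of its underside. Front: the -x end, with the red pull. Nose: the +x end, tapered from 60 to 54 wide over its last 12.
- tray_pull (a point): Middle of the outer end face of the tray's red pull, a block 20 long (x) x 30 wide (y) x 14 high: 105 ahead (-x) of the tray's origin and 23 above its underside.
- rack: Fixed blue steel tray rack, 182 deep (its x) x 228 wide (y) x 150 high to its flat top, open at its front face, x = -91. Origin: centre of its underside, on the bench. Lower level: three tray bays side by side. Upper level: closed fastener cases, fixed. A tray that is home has the same x axis as the rack; its pull sticks out 12 to 16 before the face.
- bay_0 (a point): Lower bay at the rack's -y side (68 from the middle), on the shelf top, 24 above the bench: the origin of a tray home in it lies here, give or take 2. One of the three lower bays is empty, the others hold parked_a and parked_b.
- bay_1 (a point): Middle lower bay, same kind of point. Every lower bay is 64 wide between guides 22 high and 4 thick with rounded front ends, so the fingers cannot go in beside a tray; the shelf above has its underside 60 above the shelf top.
- bay_2 (a point): Lower bay at the rack's +y side, same kind of point. Across every mouth runs a sill 6 high (top 30 above the bench), x = -91 to -87; at the back a stop with its inner face at x = +87: 4 of play for a tray lying behind the sill. Sliding a tray over the sill takes 1 to 4 N; a push of 10 N tells that it is at the stop.
- parked_a: A tray of the same size and look, 0.4 kg with its small parts, parked loose in a lower bay. Origin and axes as for the tray. Not to be disturbed.
- parked_b: As parked_a, in another lower bay.
- piston: Aluminium piston, 48 diameter x 47 high, standing loose on top of the rack (150 above the bench), mid-depth. Origin: centre of its underside. Not to be disturbed.
- screwdriver: Screwdriver with red handle, 190 long, lying on the bench on the far side, 26 high. Origin under its middle. Not to be disturbed.
- gear: Steel gear, 46 diameter x 18 high, lying loose in the nose half of the tray. Origin: centre of its underside.
- bearing: Steel ball bearing, 38 outer diameter, 19 bore, 13 high, lying loose in the middle of the tray. Origin: centre of its underside.
- bolt: Hex bolt 45 long, head 22 wide, lying loose in the front half of the tray. Origin: about its middle, on its underside as laid.
There are look-alikes about, which are no part of the job. Leave any turquoise look-alike of the tray alone.

How it is judged:
By the outcome, as a careful person would: the job done as asked, in the order asked, and still so for the second after the job is handed in, with the robot touching nothing.
It also fails if it takes over 64 s, if anything falls off the work surface, if the arm or the gripper's body presses on something with over 40 N, if the wrist force passes 120 N, or if a joint passes its speed limit or range.

## Working session

There is one attempt and no reset: what is moved stays moved. The work goes in short steps, Python scripts to look and compute and a tool call to move; the robot and the scene stay as the last step left them, time stands still between calls to the robot, and variables do not carry over. Pictures are saved under pics/ and viewed, at most 10 in all, crops included, and the job is handed in when it is done.

Besides the shell and the picture viewer there is one more tool, called after "Emit:" as name(argument=value, ...), one argument or row to a line, values as JSON. send_rows: Moves the arm, as the interface text tells. Its arguments: {"type":"object","properties":{"slide":{"type":"array","items":{"type":"array","items":{"type":"number"}}},"roll":{"type":"array","items":{"type":"number"}},"claw":{"type":"array","items":{"type":"number"}},"force":{"type":"number"}},"required":["slide","roll","claw"]}

```bash
mkdir -p pics; ls; python3 - <<'E'
from station import bot
import cv2,json,numpy as np
np.set_printoptions(precision=4,suppress=True)
for n in("scene","top"):
    im=bot.read_camera(n); cv2.imwrite(f"pics/{n}0.png",im[:,:,::-1])
    m=bot.camera_model(n); print(n,np.array(m["camera_matrix"]),np.array(m["camera_from_world"]))
print(bot.grip_depth,bot.get_obs())
E
```

```text
pics
scene [[385.6249   0.     279.4809]
 [  0.     385.6249 210.652 ]
 [  0.       0.       1.    ]] [[-0.7103  0.7039  0.0091  0.2891]
 [ 0.6592  0.6697 -0.3421 -0.3717]
 [-0.2469 -0.237  -0.9396  1.0596]
 [ 0.      0.      0.      1.    ]]
top [[431.852    0.     278.7445]
 [  0.     431.852  202.2609]
 [  0.       0.       1.    ]] [[-0.0155 -0.9998 -0.0108  0.1258]
 [-0.9945  0.0165 -0.1036  0.5302]
 [ 0.1038  0.0091 -0.9946  1.117 ]
 [ 0.      0.      0.      1.    ]]
0.0187 {'t': 0.1, 'q': array([-1.3391,  0.4777,  0.0224,  1.5563, -0.0115,  1.1093, -0.0831]), 'joint_vel': array([-0.0008, -0.0011,  0.0015, -0.0011, -0.0016, -0.0001, -0.0003]), 'joint_torque': array([  0.0039, -59.7755,   1.6135, -28.1952,   0.0129,   0.0051,
         0.    ]), 'eef_pos': array([0.2248, 0.6359, 0.2304]), 'tool_rot': array([-0.0001,  0.1691,  0.9856, -0.0008]), 'contact_force': array([-0.3233,  0.0787,  1.1872]), 'torque': array([-0.0162,  0.0263, -0.0373]), 'grasp_force': 0.0, 'gripper_width': 1.0008745404764285}
```

View pics/scene0.png

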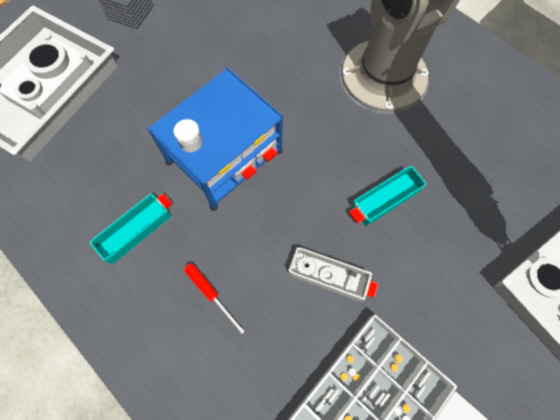

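View pics/top0.png

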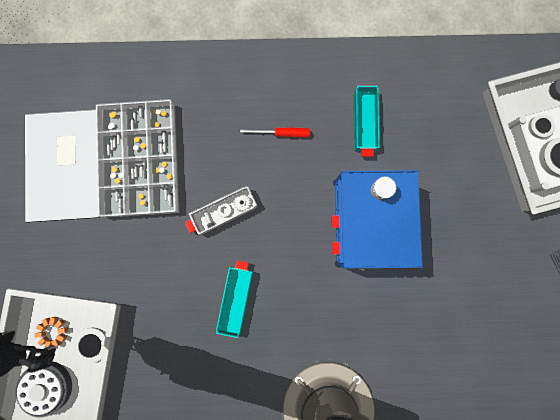

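The scene view shows the steel tray with its load at about (332,273), its red pull at (373,289), and the blue rack at (215,135), with red pulls at (249,172) and (269,155). In the top view the tray is at (222,211), pull (191,226). The rack is at (378,220) with its front to the left, pulls at (336,221) and (336,248), and the far bay near row 195 looks empty.

Things that could be taken for the tray (top view):
- Steel tray, loaded: (222,211). This is my choice, since it is grey steel and holds a gear, bearing and bolt.
- Turquoise trays: (368,120) and (236,300).
- Parked trays: inside the rack.
- Compartment box: (138,158).

```bash
cat > h.py <<'E'
from station import bot
import cv2,numpy as np
np.set_printoptions(precision=4,suppress=True)
def cam(n):
    m=bot.camera_model(n); return np.array(m["camera_matrix"]),np.array(m["camera_from_world"])
def onplane(n,uv,z):
    K,T=cam(n); R,t=T[:3,:3],T[:3,3]; c=-R.T@t
    uv=np.atleast_2d(uv).astype(float)
    d=np.c_[uv,np.ones(len(uv))]@np.linalg.inv(K).T@R
    return (c+d*((z-c[2])/d[:,2])[:,None])[:,:2]
def proj(n,P):
    K,T=cam(n); p=(np.atleast_2d(P)@T[:3,:3].T+T[:3,3])@K.T; return p[:,:2]/p[:,2:]
def red(im):
    h=cv2.cvtColor(im,cv2.COLOR_RGB2HSV); return (((h[...,0]<8)|(h[...,0]>172))&(h[...,1]>170)&(h[...,2]>90)).astype(np.uint8)
def blue(im):
    h=cv2.cvtColor(im,cv2.COLOR_RGB2HSV); return ((abs(h[...,0].astype(int)-109)<8)&(h[...,1]>150)&(h[...,2]>60)).astype(np.uint8)
def blobs(m,amin=25):
    n,l,s,c=cv2.connectedComponentsWithStats(m); return [(c[i],s[i],l==i) for i in range(1,n) if s[i,4]>=amin]
def rect(mask):
    return cv2.minAreaRect(np.argwhere(mask)[:,::-1].astype(np.float32))
E
python3 - <<'E'
from h import *
for n in("scene","top"):
    im=cv2.imread(f"pics/{n}0.png")[:,:,::-1].copy()
    print(n,"RED")
    for c,s,m in blobs(red(im)):
        print(c,s,onplane(n,c,0.03)[0],onplane(n,c,0.054)[0])
    b=max(blobs(blue(im)),key=lambda k:k[1][4]); print("BLUE",b[0],b[1])
    h=cv2.cvtColor(im,cv2.COLOR_RGB2HSV)
    g=((h[...,1]<60)&(h[...,2]>110)).astype(np.uint8)
    for c,s,m in blobs(g,200):
        if s[4]<4000: print("GREY",c,s)
im=cv2.imread("pics/top0.png"); a=cv2.resize(im[165:280,170:440],None,fx=2.9,fy=2.9,interpolation=cv2.INTER_CUBIC)
im=cv2.imread("pics/scene0.png"); b=cv2.resize(im[60:310,140:390],(540,540)[:2],interpolation=cv2.INTER_CUBIC)
cv2.imwrite("pics/cropA.png",a);cv2.imwrite("pics/cropB.png",b)
E
```

```text
scene RED
[269.5982 153.9911] [263 148  14  13 112] [ 0.4061 -0.0356] [ 0.4149 -0.026 ]
[248.513  171.8609] [242 166  14  13 115] [ 0.4756 -0.0365] [ 0.4824 -0.0269]
[164.5405 200.4414] [158 194  14  14 111] [ 0.6648 -0.1195] [ 0.6662 -0.1076]
[356.3    214.8923] [350 208  14  15 130] [0.3736 0.2171] [0.3833 0.2194]
[200.3193 281.4433] [184 263  34  38 476] [0.7285 0.0813] [0.7281 0.0875]
[372.0467 288.9813] [367 281  11  16 107] [0.4766 0.3529] [0.4834 0.3513]
BLUE [218.2819 130.6466] [ 148   68  134  140 8362]
GREY [545.6893   8.5286] [522   0  38  26 560]
GREY [187.8589 134.8228] [174 119  28  33 666]
GREY [239.8718 157.5755] [207 126  69  61 351]
GREY [254.5236 159.7358] [234 140  42  40 212]
GREY [538.1827 286.9754] [ 500  231   60  114 2966]
top RED
[292.2475 131.9076] [275 128  35   9 303] [0.7218 0.078 ] [0.7153 0.0786]
[366.617 152.5  ] [361 149  12   8  94] [ 0.6618 -0.1197] [ 0.6566 -0.1149]
[335.  221.5] [332 216   7  12  84] [ 0.4786 -0.03  ] [ 0.4772 -0.0271]
[189.9722 226.0972] [186 220  10  13  72] [0.4726 0.3525] [0.4714 0.3473]
[335.382  247.6966] [332 242   8  12  89] [ 0.4101 -0.029 ] [ 0.4101 -0.0261]
[241.6    264.8118] [236 261  13   9  85] [0.3694 0.2168] [0.3703 0.2145]
BLUE [378.1602 221.1399] [ 335  170   88   98 7492]
GREY [ 11.3497 182.0576] [  0 160  24  47 469]
GREY [383.2746 187.6385] [371 177  26  22 426]
GREY [438.2741 188.4694] [419 179  42  25 343]
GREY [ 97.7302 250.0751] [  44  216  144   84 2250]
GREY [272.4706 261.3779] [239 229  62  57 680]
GREY [361.4432 282.3201] [325 270  96  24 528]
GREY [160.1267 286.85  ] [139 279  43  18 300]
GREY [331.547  377.1384] [ 292  363   80   35 1351]
```

View pics/cropA.png

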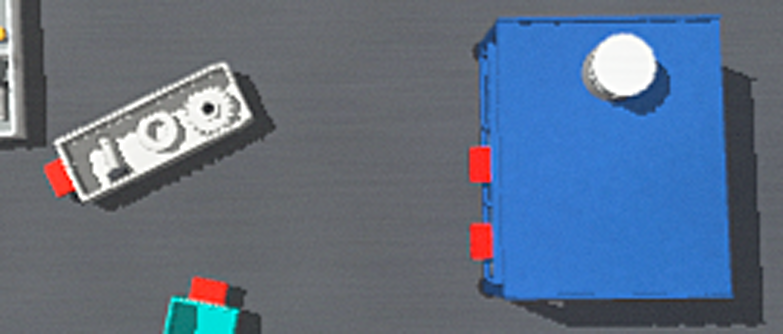

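View pics/cropB.png

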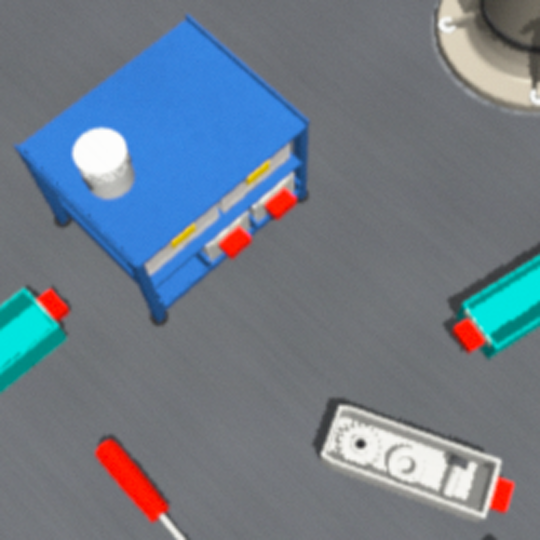

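The crops show the grey tray, with the gear at its nose end (right in the top view) and the pull at its left. The empty bay is the rack's far-x one, bay_2, and the front faces +y. Next I measure rims and corners by casting rays.

```bash
python3 - <<'E'
from h import *
def wr(n,mask,z):
    c=max(cv2.findContours(mask,cv2.RETR_EXTERNAL,cv2.CHAIN_APPROX_NONE)[0],key=cv2.contourArea)[:,0]
    w=onplane(n,c,z).astype(np.float32)*1000
    r=cv2.minAreaRect(w); return r,c
for n,roi in(("top",(180,264,180,242)),("scene",(284,380,240,305))):
    im=cv2.imread(f"pics/{n}0.png")[:,:,::-1].copy()
    h=cv2.cvtColor(im,cv2.COLOR_RGB2HSV)
    for th in(125,150,175):
        m=np.zeros(im.shape[:2],np.uint8);x0,x1,y0,y1=roi
        m[y0:y1,x0:x1]=((h[...,2]>th)&(h[...,1]<70))[y0:y1,x0:x1]
        m=cv2.morphologyEx(m,cv2.MORPH_CLOSE,np.ones((5,5),np.uint8))
        r,c=wr(n,m,.04);print(n,th,"tray",r)
    b=blue(im); bb=b&(h[...,2]>150).astype(np.uint8)
    k=max(blobs(bb),key=lambda k:k[1][4])
    m=k[2].astype(np.uint8); r,c=wr(n,m,.15); print(n,"rack",r,k[1]);
    hull=cv2.convexHull(c); ap=cv2.approxPolyDP(hull,4,True)[:,0]; print(ap.tolist(),onplane(n,ap,.15).tolist())
    print("V levels",[int(h[y,x,2]) for y,x in ([(220,380),(220,338),(190,345),(190,338)] if n=="top" else [(110,220),(130,283),(190,214),(170,170)])])
    print("cam",-cam(n)[1][:3,:3].T@cam(n)[1][:3,3])
E
```

```text
top 125 tray ((514.9575805664062, 266.16217041015625), (63.71297073364258, 175.5811767578125), 25.07890510559082)
top 150 tray ((514.499267578125, 265.4925231933594), (62.288612365722656, 172.32273864746094), 25.09319305419922)
top 175 tray ((514.1929931640625, 265.2218322753906), (61.387916564941406, 170.94094848632812), 25.155719757080078)
top rack ((477.59185791015625, -115.62885284423828), (197.13034057617188, 228.57566833496094), 89.66384887695312) [ 335  170   87   98 7183]
[[417, 170], [421, 267], [344, 267], [337, 260], [335, 192], [342, 171]] [[0.5911413749625967, -0.21383136877781478], [0.36273665260813254, -0.21201165239141972], [0.365412812102146, -0.03337949694084326], [0.38181437294080844, -0.017582104343900284], [0.5416979565048117, -0.017550854080502568], [0.5918286117304645, -0.03566313187633631]]
V levels [203, 255, 204, 184]
cam [0.4133 0.1069 1.1672]
scene 125 tray ((529.6629638671875, 267.59527587890625), (91.12252807617188, 186.69894409179688), 26.346269607543945)
scene 150 tray ((517.5532836914062, 265.50958251953125), (64.7126693725586, 172.85110473632812), 25.329870223999023)
scene 175 tray ((517.18896484375, 265.46234130859375), (62.285072326660156, 171.67257690429688), 25.421825408935547)
scene rack ((482.46124267578125, -123.45386505126953), (183.13645935058594, 236.9270477294922), 89.84776306152344) [ 148   68  134  119 7220]
[[228, 68], [281, 119], [200, 186], [148, 128]] [[0.3639107646784219, -0.2122085857043743], [0.3730400652121598, -0.0315945337101895], [0.6009286316029188, -0.034224698109022234], [0.5917431669826727, -0.21439831164906498]]
V levels [220, 124, 194, 117]
cam [0.7119 0.2965 0.8658]
```

Emit:
send_rows(
  slide=[
    [-15, -9, 0],
    [-45, -26, 0],
    [-80, -46, 0],
    [-115, -67, 0],
    [-150, -87, 0],
    [-185, -108, 0],
    [-220, -128, 0],
    [-245, -143, 0],
  ],
  roll=[5, 11, 17, 23, 29, 35, 41, 45.3],
  claw=[1, 1, 1, 1, 1, 1, 1, 1],
  force=100,
)

```text
t: 0.77
eef_pos: [0.4108, 0.4161, 0.2312]
tool_rot: [0.001, 0.539, 0.842, -0.0]
contact_force: [-0.4, 0.3, -0.1]
gripper_width: 1.003
grasp_force: 0.0
```

```bash
cat >> h.py <<'E'
from scipy.spatial.transform import Rotation as Rot
def pose():
    o=bot.get_obs(); return o,np.array(o["eef_pos"]),Rot.from_quat(o["tool_rot"],scalar_first=True).as_matrix()
def to(target,yang=None):
    o,p,R=pose(); print("t",o["t"],"tcp",p*1000,"F",o["contact_force"],"slide mm",R.T@(np.array(target)-p)*1000)
    a=np.degrees(np.arctan2(R[1,1],R[0,1])); print("y ang",a, "tilt",np.degrees(np.arccos(-R[2,2])),"roll" ,None if yang is None else (a-yang+180)%360-180, "q7",o["q"][6],"w",o["gripper_width"],o["grasp_force"])
E
python3 -c "
from h import *
to([.4858,.3289,.1],25.15)"
```

```text
t 0.7667 tcp [410.7545 416.1253 231.1784] F [-0.3718  0.3163 -0.1059] slide mm [-110.4352   31.6672  131.3358]
y ang 24.735886501635044 tilt 0.08235145345148247 roll -0.4141134983649408 q7 -0.37606208432405724 w 1.0030667437674594 0.0
```

Emit:
send_rows(
  slide=[
    [-15, 4, 10],
    [-40, 11, 30],
    [-70, 20, 60],
    [-95, 28, 90],
    [-110, 32, 115],
    [-110, 32, 128],
    [-110, 32, 131],
    [-110, 32, 131],
  ],
  roll=[0, 0, 0, 0, 0, 0, 0, 0],
  claw=[1, 1, 1, 1, 1, 1, 1, 1],
)

```text
t: 1.43
eef_pos: [0.4833, 0.3338, 0.0992]
tool_rot: [-0.001, 0.536, 0.844, -0.001]
contact_force: [-0.1, 0.7, 0.6]
gripper_width: 0.999
grasp_force: 0.0
```

```bash
python3 - <<'E'
from h import *
to([.4858,.3289,.008],25.15)
ims=[bot.read_camera(n)[:,:,::-1] for n in("top","scene")]
a=cv2.resize(ims[0][170:270,160:290],None,fx=3,fy=3,interpolation=2); b=cv2.resize(ims[1][230:330,270:400],None,fx=3,fy=3,interpolation=2)
cv2.imwrite("pics/pre.png",np.hstack([a,b]))
E
```

```text
t 1.4333 tcp [483.273  333.8012  99.1886] F [-0.0835  0.6756  0.634 ] slide mm [-5.4733  0.429  91.19  ]
y ang 25.233701656471688 tilt 0.14799165194527328 roll 0.08370165647170325 q7 -0.11553950242692196 w 0.9991312785806765 0.0
```

View pics/pre.png

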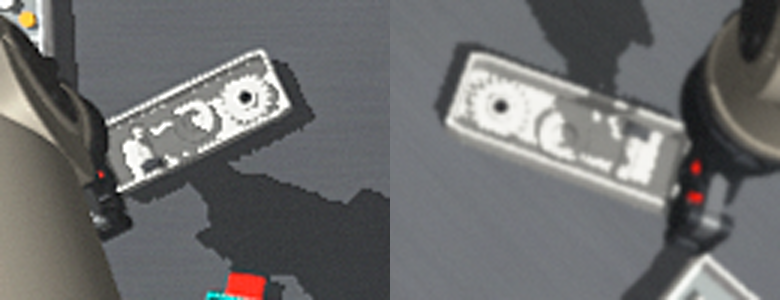

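The gripper sits over the tray's front end, about (105,185) in the left crop, and straddles the tray's axis. Descending, then closing.

Emit:
send_rows(
  slide=[
    [-5, 0, 10],
    [-5, 0, 30],
    [-5, 0, 52],
    [-5, 0, 72],
    [-5, 0, 85],
    [-5, 0, 91],
    [-5, 0, 91],
    [-5, 0, 91],
  ],
  roll=[0, 0, 0, 0, 0, 0, 0, 0],
  claw=[1, 1, 1, 1, 1, 1, 1, 1],
)

```text
t: 2.2
eef_pos: [0.4867, 0.3298, 0.0098]
tool_rot: [0.0, 0.536, 0.845, 0.0]
contact_force: [-0.0, -0.4, 1.0]
gripper_width: 1.0
grasp_force: 0.0
```

Emit:
send_rows(
  slide=[
    [0, 0, 0],
    [0, 0, 0],
    [0, 0, 0],
    [0, 0, 0],
    [0, 0, 0],
    [0, 0, 0],
    [0, 0, 0],
    [0, 0, 0],
  ],
  roll=[0, 0, 0, 0, 0, 0, 0, 0],
  claw=[0.85, 0.8, 0.75, 0.7, 0.6, 0.5, 0.5, 0.5],
  force=100,
)

```text
t: 2.87
eef_pos: [0.4863, 0.3297, 0.0106]
tool_rot: [-0.0, 0.536, 0.844, 0.0]
contact_force: [-2.9, -1.5, 11.0]
gripper_width: 0.684
grasp_force: 106.3
```

Emit:
send_rows(
  slide=[
    [0, 0, -2],
    [0, 0, -6],
    [0, 0, -12],
    [0, 0, -20],
    [0, 0, -28],
    [0, 0, -34],
    [0, 0, -38],
    [0, 0, -38],
  ],
  roll=[0, 0, 0, 0, 0, 0, 0, 0],
  claw=[0.5, 0.5, 0.5, 0.5, 0.5, 0.5, 0.5, 0.5],
)

```text
t: 3.53
eef_pos: [0.4869, 0.3301, 0.0486]
tool_rot: [0.0, 0.536, 0.844, 0.001]
contact_force: [-0.0, 0.1, -4.7]
gripper_width: 0.676
grasp_force: 107.7
```

```bash
python3 - <<'E'
from h import *
o,p,R=pose(); to([.5,.3,.045])
ims=[bot.read_camera(n)[:,:,::-1] for n in("top","scene")]
cv2.imwrite("pics/l_top.png",ims[0]);cv2.imwrite("pics/l_scene.png",ims[1])
a=cv2.resize(ims[0][170:270,160:290],None,fx=3,fy=3,interpolation=2); b=cv2.resize(ims[1][230:330,270:400],None,fx=3,fy=3,interpolation=2)
cv2.imwrite("pics/lift.png",np.hstack([a,b]))
E
```

```text
t 3.5333 tcp [486.8884 330.0578  48.5646] F [-0.0063  0.1363 -4.7195] slide mm [-32.7815  -0.9566   3.5431]
y ang 25.226650524762114 tilt 0.11819551540870298 roll None q7 -0.08450867135844313 w 0.6762748659501395 107.6680862903595
```

View pics/lift.png

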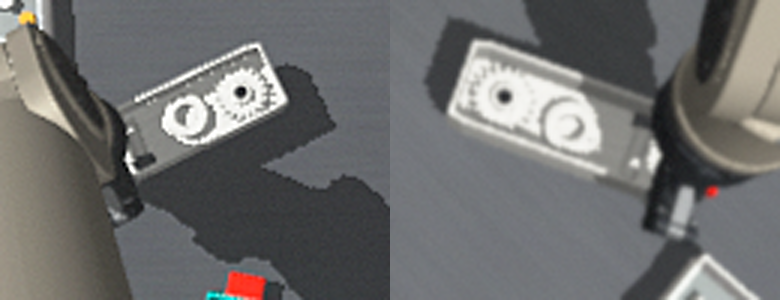

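```bash
python3 - <<'E'
from h import *
def tri(a,b):
    P=[cam(n)[0]@cam(n)[1][:3] for n in("top","scene")]
    X=cv2.triangulatePoints(P[0],P[1],np.array(a,float).reshape(2,1),np.array(b,float).reshape(2,1)); return (X[:3]/X[3]).ravel()
def ext(im,n,sh):
    h=cv2.cvtColor(im,cv2.COLOR_BGR2HSV); m=((h[...,2]>150)&(h[...,1]<60)).astype(np.uint8)
    r={"top":(204,264,180,242),"scene":(284,350,235,300)}[n]; z=np.zeros_like(m); z[r[2]:r[3],r[0]:r[1]]=m[r[2]:r[3],r[0]:r[1]]
    z=cv2.morphologyEx(z,cv2.MORPH_CLOSE,np.ones((5,5),np.uint8))
    c=max(cv2.findContours(z,0,1)[0],key=cv2.contourArea)[:,0].astype(float)
    # nose corners: extreme along image directions of nose +/- side
    d,s=({"top":((.90,-.42),(-.42,-.9)),"scene":((-.95,-.3),(-.3,.95))})[n]
    d,s=np.array(d),np.array(s)
    return c[np.argmax(c@(d+1.2*s))],c[np.argmax(c@(d-1.2*s))]
for f in("{}0","l_{}"):
    A={n:ext(cv2.imread("pics/"+f.format(n)+".png"),n,0) for n in("top","scene")}
    for i in(0,1): print(f,A["top"][i],A["scene"][i],tri(A["top"][i],A["scene"][i])*1000)
# rack edges from top view, subpixel-ish line fits on z=.15
im=cv2.imread("pics/top0.png")[:,:,::-1].copy(); h=cv2.cvtColor(im,cv2.COLOR_RGB2HSV)
b=blue(im); 
far=[(x,np.where(b[:,x])[0].min()) for x in range(350,414)]
near=[(x,np.where(b[:,x])[0].max()) for x in range(352,416)]
back=[(np.where(b[y])[0].max(),y) for y in range(176,264)]
g=h[...,2].astype(float)
fr=[(np.argmax(np.abs(np.diff(cv2.GaussianBlur(g,(1,3),0)[y,336:348])))+336,y) for y in list(range(180,262))]
print("front cols",[int(f[0]) for f in fr][::6], [int(v) for v in g[200,330:350]],[int(v) for v in g[235,330:350]])
for k,e in(("far",far),("near",near),("back",back)):
    w=onplane("top",np.array(e,float)+{"far":(0,-.5),"near":(0,.5),"back":(.5,0)}[k],.15)*1000
    ax=0 if k=="back" else 1; pf=np.polyfit(w[:,ax],w[:,1-ax],1); r=w[:,1-ax]-np.polyval(pf,w[:,ax]); print(k,"slope deg",np.degrees(np.arctan(pf[0])),"mean",w.mean(0),"sd",r.std())
E
```

```text
{}0 [247. 186.] [289. 271.] [576.5448 200.5351  33.3451]
{}0 [256. 205.] [297. 248.] [526.1945 176.8917  29.6873]
l_{} [246. 184.] [289. 267.] [576.5045 199.5196  71.6359]
l_{} [255. 203.] [298. 243.] [526.8478 176.8548  73.8773]
front cols [337, 340, 336, 336, 336, 338, 338, 338, 338, 336, 336, 341, 339, 336] [111, 114, 114, 113, 112, 130, 211, 148, 170, 205, 209, 181, 196, 206, 206, 207, 204, 209, 205, 205] [107, 110, 108, 109, 108, 107, 114, 149, 212, 208, 208, 208, 184, 202, 208, 204, 207, 208, 207, 210]
far slope deg 0.7527929009525589 mean [ 591.5154 -129.554 ] sd 0.4741460427794982
near slope deg 0.8576063840324036 mean [ 362.8884 -125.034 ] sd 5.1476050553994317e-14
back slope deg -0.09265750977439692 mean [ 473.5991 -214.1002] sd 0.6804485749078744
```

Emit:
send_rows(
  slide=[
    [-4, -0.5, 0],
    [-13, -1.5, 0],
    [-28, -3.4, 0],
    [-48, -5.8, 0],
    [-70, -8.4, 0],
    [-93, -11.2, 0],
    [-116, -14, 0],
    [-138, -16.6, 0],
  ],
  roll=[1, 3, 6, 9.5, 13, 17, 20.5, 23],
  claw=[0.5, 0.5, 0.5, 0.5, 0.5, 0.5, 0.5, 0.5],
)

```text
t: 4.3
eef_pos: [0.5308, 0.1931, 0.0473]
tool_rot: [0.001, 0.697, 0.717, -0.0]
contact_force: [0.6, 0.0, -5.1]
gripper_width: 0.684
grasp_force: 107.6
```

```bash
python3 -c "
from h import *
to([.5504,.14,.0465],-0.5)"
```

```text
t 4.3 tcp [530.8336 193.1237  47.3176] F [ 0.619   0.0243 -5.1482] slide mm [-53.6739  17.9988   0.8921]
y ang 1.6818975511832142 tilt 0.07923977897468114 roll 2.1818975511832264 q7 -0.16762171072345605 w 0.6842859752150842 107.63708353042603
```

Emit:
send_rows(
  slide=[
    [-16, 5, 1],
    [-30, 10, 1],
    [-41, 14, 1],
    [-48, 16.5, 1],
    [-52, 18, 1],
    [-53, 18, 1],
    [-53, 18, 1],
    [-53, 18, 1],
  ],
  roll=[1, 1.8, 2.3, 2.5, 2.5, 2.5, 2.5, 2.5],
  claw=[0.5, 0.5, 0.5, 0.5, 0.5, 0.5, 0.5, 0.5],
)

```text
t: 4.97
eef_pos: [0.5498, 0.1465, 0.0462]
tool_rot: [-0.0, 0.708, 0.706, 0.0]
contact_force: [0.6, -0.0, -4.3]
gripper_width: 0.677
grasp_force: 107.7
```

```bash
python3 - <<'E'
from h import *
to([.5504,.14,.0465],-0.5)
ims=[bot.read_camera(n)[:,:,::-1] for n in("top","scene")]
cv2.imwrite("pics/m_top.png",ims[0]);cv2.imwrite("pics/m_scene.png",ims[1])
a=cv2.resize(ims[0][160:280,270:390],None,fx=3.3,fy=3.3,interpolation=2); b=cv2.resize(ims[1][110:230,180:300],None,fx=3.3,fy=3.3,interpolation=2)
cv2.imwrite("pics/mouth.png",np.hstack([a,b]))
E
```

```text
t 4.9667 tcp [549.769  146.5395  46.2186] F [ 0.5836 -0.0293 -4.2642] slide mm [-6.5373  0.652  -0.2859]
y ang -0.1845281286770734 tilt 0.043534277035944674 roll 0.3154718713229272 q7 -0.10337157486572526 w 0.6774418283836753 107.70545482635498
```

View pics/mouth.png

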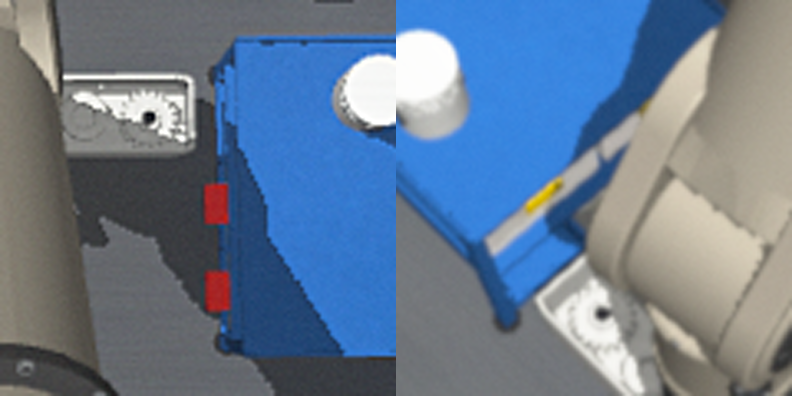

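The tray hangs before the bay_2 mouth. In the left (top) crop its nose is at (193,115) and the parked pulls are at (216,203) and (217,291). In the right (scene) crop the nose lies in front of the empty bay between the posts. Next I measure the lateral offset in the top view.

```bash
python3 - <<'E'
from h import *
im=cv2.imread("pics/m_top.png"); g=cv2.cvtColor(im,cv2.COLOR_BGR2GRAY).astype(int)
for c in(295,305,315,322): print(c,g[178:212,c].tolist())
rgb=im[:,:,::-1].copy(); h=cv2.cvtColor(rgb,cv2.COLOR_RGB2HSV)
r=(((h[...,0]<8)|(h[...,0]>172))&(h[...,1]>150)&(h[...,2]>70)).astype(np.uint8)
for c,s,m in blobs(r,30):
    print(c,s,onplane("top",c,.054)[0]*1000)
print(g[190:200,318:345].tolist()[::3])
s=cv2.imread("pics/m_scene.png"); G=cv2.cvtColor(s,cv2.COLOR_BGR2GRAY)
E
```

```text
295 [105, 106, 106, 99, 156, 254, 81, 99, 126, 165, 245, 248, 242, 101, 123, 138, 138, 137, 140, 140, 133, 132, 144, 143, 114, 138, 138, 136, 106, 81, 55, 61, 62, 61]
305 [106, 100, 104, 106, 175, 253, 80, 104, 141, 128, 167, 248, 239, 238, 240, 246, 250, 223, 120, 132, 141, 139, 139, 136, 137, 141, 143, 137, 106, 83, 54, 60, 64, 62]
315 [104, 104, 103, 108, 178, 250, 78, 100, 133, 150, 223, 242, 237, 237, 236, 183, 17, 31, 28, 100, 192, 130, 133, 141, 136, 124, 117, 138, 102, 83, 55, 59, 62, 59]
322 [101, 103, 102, 103, 179, 250, 79, 101, 137, 126, 168, 251, 232, 123, 197, 242, 171, 233, 211, 178, 241, 111, 142, 151, 123, 137, 142, 135, 103, 76, 59, 62, 59, 61]
[292.2295 131.9246] [275 128  35  10 305] [715.2463  78.6488]
[366.8776 152.5408] [361 149  13   8  98] [ 656.4731 -115.6198]
[335.  221.5] [332 216   7  12  84] [477.2391 -27.0764]
[335.3034 247.6966] [332 242   8  12  89] [410.1301 -25.9093]
[[242, 197, 198, 228, 232, 240, 244, 226, 139, 215, 178, 80, 45, 50, 95, 102, 114, 93, 110, 108, 102, 106, 115, 101, 108, 110, 112], [231, 238, 240, 245, 242, 176, 121, 200, 142, 219, 180, 85, 55, 61, 62, 59, 57, 84, 116, 75, 94, 114, 112, 101, 104, 112, 112], [206, 236, 240, 243, 211, 176, 133, 188, 139, 189, 168, 87, 53, 61, 65, 60, 54, 84, 115, 75, 91, 104, 116, 103, 111, 113, 107], [238, 248, 249, 170, 111, 140, 122, 230, 155, 186, 184, 93, 54, 62, 59, 61, 60, 56, 113, 92, 71, 65, 62, 71, 108, 115, 112]]
```

```bash
python3 - <<'E'
from h import *
print(onplane("top",[(295,193.95),(322,193.95),(335,221.5),(335.3,247.7)],.076)*1000, onplane("top",[(328.6,194)],.076)*1000)
print(onplane("top",[(335,221.5),(335.3,247.7)],.0515)*1000)
E
```

```text
[[547.7496  75.1782]
 [546.5968   6.5515]
 [475.976  -24.4292]
 [410.1849 -23.2765]] [[546.1872 -10.2062]]
[[477.3827 -27.3772]
 [410.1144 -26.1986]]
```

Emit:
send_rows(
  slide=[
    [-4, 0, 0],
    [-12, 0, 0],
    [-21, 0, 0],
    [-30, 0, 0],
    [-39, 0, 0],
    [-48, 0, 0],
    [-55, 0, 0],
    [-58, 0, 0],
  ],
  roll=[0, 0, 0, 0, 0, 0, 0, 0],
  claw=[0.5, 0.5, 0.5, 0.5, 0.5, 0.5, 0.5, 0.5],
)

```text
t: 5.73
eef_pos: [0.5498, 0.0852, 0.0464]
tool_rot: [0.0, 0.71, 0.705, -0.0]
contact_force: [-0.0, -0.2, -5.2]
gripper_width: 0.685
grasp_force: 107.7
```

Emit:
send_rows(
  slide=[
    [-4, 0, 0],
    [-12, 0, 0],
    [-21, 0, 0],
    [-30, 0, 0],
    [-39, 0, 0],
    [-48, 0, 0],
    [-55, 0, 0],
    [-60, 0, 0],
  ],
  roll=[0, 0, 0, 0, 0, 0, 0, 0],
  claw=[0.5, 0.5, 0.5, 0.5, 0.5, 0.5, 0.5, 0.5],
)

```text
t: 6.4
eef_pos: [0.5495, 0.0259, 0.0463]
tool_rot: [0.0, 0.709, 0.705, -0.0]
contact_force: [0.4, 0.5, -4.9]
gripper_width: 0.683
grasp_force: 107.7
```

```bash
python3 - <<'E'
from h import *
to([.5498,.022,.04],-.2)
ims=[bot.read_camera(n)[:,:,::-1] for n in("top","scene")]
a=cv2.resize(ims[0][160:280,270:390],None,fx=3.3,fy=3.3,interpolation=2); b=cv2.resize(ims[1][110:230,180:300],None,fx=3.3,fy=3.3,interpolation=2)
cv2.imwrite("pics/in.png",np.hstack([a,b]))
E
```

```text
t 6.4 tcp [549.4783  25.8841  46.3239] F [ 0.3967  0.4548 -4.9143] slide mm [-3.8799  0.3454  6.3252]
y ang -0.3437790642895288 tilt 0.019512250969275658 roll -0.14377906428953224 q7 0.10095570306107206 w 0.6826421103142843 107.69967555999756
```

View pics/in.png

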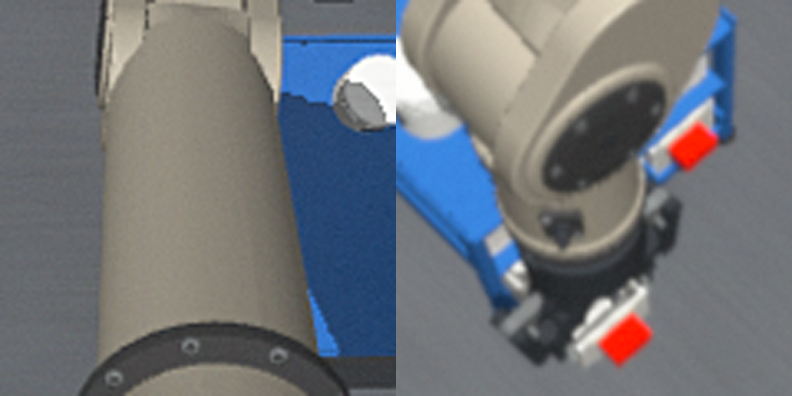

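Emit:
send_rows(
  slide=[
    [-2, 0, 0],
    [-4, 0, 0],
    [-6, 0, 0],
    [-6, 0, 1],
    [-6, 0, 2],
    [-6, 0, 3],
    [-6, 0, 4],
    [-6, 0, 4],
  ],
  roll=[0, 0, 0, 0, 0, 0, 0, 0],
  claw=[0.5, 0.5, 0.5, 0.5, 0.5, 0.5, 0.5, 0.5],
)

```text
t: 7.17
eef_pos: [0.5494, 0.0216, 0.042]
tool_rot: [-0.0, 0.709, 0.706, -0.0]
contact_force: [0.7, -0.0, -5.8]
gripper_width: 0.684
grasp_force: 107.7
```

Emit:
send_rows(
  slide=[
    [0, 0, 0.5],
    [0, 0, 1],
    [0, 0, 1.5],
    [0, 0, 2],
    [0, 0, 2],
    [0, 0, 2],
    [0, 0, 2],
    [0, 0, 2],
  ],
  roll=[0, 0, 0, 0, 0, 0, 0, 0],
  claw=[0.5, 0.5, 0.5, 0.5, 0.5, 0.5, 0.5, 0.5],
)

```text
t: 7.83
eef_pos: [0.5496, 0.0216, 0.0406]
tool_rot: [-0.0, 0.709, 0.705, 0.0]
contact_force: [-2.2, 0.6, 3.7]
gripper_width: 0.682
grasp_force: 108.6
```

Emit:
send_rows(
  slide=[
    [0, 0, 0],
    [0, 0, 0],
    [0, 0, 0],
    [0, 0, 0],
    [0, 0, 0],
    [0, 0, 0],
    [0, 0, 0],
    [0, 0, 0],
  ],
  roll=[0, 0, 0, 0, 0, 0, 0, 0],
  claw=[0.7, 0.71, 0.72, 0.74, 0.76, 0.8, 0.85, 0.9],
  force=20,
)

```text
t: 8.5
eef_pos: [0.5496, 0.0214, 0.0403]
tool_rot: [0.0, 0.709, 0.705, 0.0]
contact_force: [0.5, 0.1, -0.3]
gripper_width: 0.9
grasp_force: 0.0
```

Emit:
send_rows(
  slide=[
    [0, 0, 0],
    [0, 0, 0],
    [0, 0, -5],
    [0, 0, -15],
    [0, 0, -30],
    [0, 0, -50],
    [0, 0, -65],
    [0, 0, -70],
  ],
  roll=[0, 0, 0, 0, 0, 0, 0, 0],
  claw=[1, 1, 1, 1, 1, 1, 1, 1],
)

```text
t: 9.17
eef_pos: [0.5512, 0.0213, 0.1133]
tool_rot: [0.001, 0.709, 0.705, 0.002]
contact_force: [1.0, 0.3, -0.4]
gripper_width: 1.008
grasp_force: 0.0
```

```bash
python3 - <<'E'
from h import *
to([.5498,.15,.11],89.7)
im=bot.read_camera("scene"); cv2.imwrite("pics/r_scene.png",im[:,:,::-1])
for c,s,m in blobs(red(im),30): print(c,s,onplane("scene",c,.06)[0]*1000)
im=bot.read_camera("top")
for c,s,m in blobs(red(im),30): print("top",c,s,onplane("top",c,.06)[0]*1000)
E
```

```text
t 9.1667 tcp [551.1655  21.3232 113.3151] F [ 0.9752  0.3086 -0.3725] slide mm [128.6654  -2.0338   3.4136]
y ang -0.29131967167385 tilt 0.24723799057945106 roll -89.99131967167385 q7 0.06395975412042518 w 1.0075869340763466 0.0
[269.7027 154.0631] [264 148  13  13 111] [417.021  -23.3442]
[164.6    200.4545] [158 194  14  14 110] [ 666.4324 -104.4687]
[247.5078 211.1641] [241 204  14  15 128] [551.6818  44.284 ]
[356.3    214.8923] [350 208  14  15 130] [385.7642 219.9655]
[200.3061 281.4088] [184 263  34  38 477] [727.9182  88.9612]
top [292.2475 131.9076] [275 128  35   9 303] [713.6637  78.7529]
top [368.1143 152.4143] [364 149   9   8  70] [ 655.4403 -117.645 ]
top [303.9032 194.4839] [303 189   3  12  31] [547.9469  51.7715]
top [241.6    264.8118] [236 261  13   9  85] [370.5712 213.8982]
```

Emit:
send_rows(
  slide=[
    [8, -1, 0],
    [25, -2, 0],
    [48, -2, 0],
    [72, -2, 0],
    [96, -2, 0],
    [115, -2, 0],
    [125, -2, 0],
    [129, -2, 0],
  ],
  roll=[0, -5, -12, -19, -26, -33, -40, -47],
  claw=[1, 1, 1, 1, 1, 1, 1, 1],
)

```text
t: 9.93
eef_pos: [0.5468, 0.1539, 0.109]
tool_rot: [-0.001, 0.364, 0.931, -0.0]
contact_force: [0.1, -0.9, -0.5]
gripper_width: 0.998
grasp_force: 0.0
```

Emit:
send_rows(
  slide=[
    [0, 0, 0],
    [0, 0, 0],
    [0, 0, 0],
    [0, 0, 0],
    [0, 0, 0],
    [0, 0, 0],
    [0, 0, 0],
    [0, 0, 0],
  ],
  roll=[-7, -14, -21, -28, -35, -41, -43, -43],
  claw=[1, 1, 1, 1, 1, 1, 1, 1],
)

```text
t: 10.6
eef_pos: [0.5471, 0.1508, 0.109]
tool_rot: [-0.001, 0.002, 1.0, -0.0]
contact_force: [1.1, -0.3, 0.5]
gripper_width: 1.002
grasp_force: 0.0
```

```bash
python3 - <<'E'
from h import *
to([.5500,.13,.018],89.7)
n="scene";im=bot.read_camera(n); cv2.imwrite("pics/p_scene.png",im[:,:,::-1])
for c,s,m in blobs(red(im),30): print(c,s,onplane("scene",c,.06)[0]*1000)
n="top";im=bot.read_camera(n)
for c,s,m in blobs(red(im),30): print("top",c,s,onplane("top",c,.06)[0]*1000)
E
```

```text
t 10.6 tcp [547.1164 150.7758 109.0408] F [ 1.0997 -0.3399  0.5084] slide mm [ -3.1634 -20.7579  91.0356]
y ang 89.82091961319838 tilt 0.13538479254479147 roll 0.12091961319839584 q7 1.1763832537045156 w 1.0023751143566797 0.0
[164.5357 200.4911] [158 194  14  14 112] [ 666.5902 -104.5006]
[247.4409 211.1732] [241 204  14  15 127] [551.8024  44.1957]
[356.3    214.8923] [350 208  14  15 130] [385.7642 219.9655]
[200.3117 281.4289] [184 263  34  38 478] [727.9371  89.001 ]
top [292.2226 131.8837] [275 128  35   9 301] [713.7289  78.817 ]
top [366.6774 152.4731] [361 149  12   8  93] [ 655.3511 -113.9074]
top [306.7059 193.9059] [303 189   8  12  85] [549.328   44.5099]
top [335.  221.5] [332 216   7  12  84] [476.8946 -26.3544]
top [335.2222 248.0417] [332 242   7  12  72] [409.2771 -24.962 ]
top [241.6    264.8118] [236 261  13   9  85] [370.5712 213.8982]
```

Emit:
send_rows(
  slide=[
    [-3, 0, 10],
    [-3, 0, 30],
    [-3, 0, 52],
    [-3, 0, 72],
    [-3, 0, 84],
    [-3, 0, 87],
    [-3, -4, 87],
    [-3, -12, 87],
  ],
  roll=[0, 0, 0, 0, 0, 0, 0, 0],
  claw=[1, 1, 1, 1, 1, 1, 1, 1],
)

```text
t: 11.37
eef_pos: [0.5515, 0.1394, 0.0237]
tool_rot: [0.0, 0.002, 1.0, 0.0]
contact_force: [0.6, -1.0, 0.2]
gripper_width: 1.001
grasp_force: 0.0
```

Emit:
send_rows(
  slide=[
    [0, -6, 0],
    [0, -12, 0],
    [0, -16, 0],
    [0, -20, 0],
    [0, -23, 0],
    [0, -26, 0],
    [0, -29, 0],
    [0, -32, 0],
  ],
  roll=[0, 0, 0, 0, 0, 0, 0, 0],
  claw=[1, 1, 1, 1, 1, 1, 1, 1],
)

```text
t: 12.03
eef_pos: [0.5509, 0.1072, 0.0233]
tool_rot: [0.0, 0.002, 1.0, 0.001]
contact_force: [0.2, 2.2, -1.7]
gripper_width: 1.005
grasp_force: 1.0
```

```bash
python3 - <<'E'
from h import *
to([.5495,.039,.022],89.7)
n="scene";im=bot.read_camera(n)
cv2.imwrite("pics/push.png",cv2.resize(im[110:260,180:330,::-1],None,fx=3.5,fy=3.5,interpolation=2))
for c,s,m in blobs(red(im),30): print(c,s,onplane("scene",c,.06)[0]*1000)
E
```

```text
t 12.0333 tcp [550.92   107.1847  23.3092] F [ 0.2383  2.2053 -1.7212] slide mm [  1.1637 -68.1909   1.2367]
y ang 89.7844789105349 tilt 0.06168653850613408 roll 0.08447891053489798 q7 1.2430678415495175 w 1.00519940002995 1.0424603149294853
[164.5357 200.4911] [158 194  14  14 112] [ 666.5902 -104.5006]
[356.3    214.8923] [350 208  14  15 130] [385.7642 219.9655]
[200.3054 281.4268] [184 263  34  38 478] [727.9435  88.9886]
```

View pics/push.png

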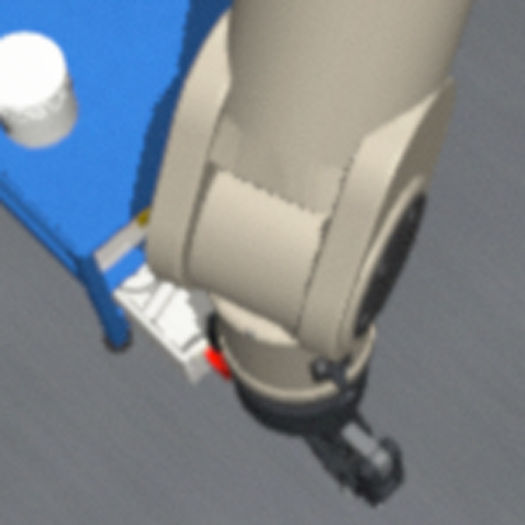

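The picture shows the rear finger out at (375,470) and the front finger behind the red pull at (218,362). The y force is 2.2 N, so it is pushing the tray. I'll go on slowly.

Emit:
send_rows(
  slide=[
    [0, -3, 0],
    [0, -6, 0],
    [0, -9, 0],
    [0, -12, 0],
    [0, -15, 0],
    [0, -18, 0],
    [0, -21, 0],
    [0, -24, 0],
  ],
  roll=[0, 0, 0, 0, 0, 0, 0, 0],
  claw=[1, 1, 1, 1, 1, 1, 1, 1],
)

```text
t: 12.75
eef_pos: [0.5508, 0.0821, 0.0233]
tool_rot: [-0.0, 0.002, 1.0, 0.0]
contact_force: [-0.3, 2.4, -1.6]
gripper_width: 1.002
grasp_force: 1.1
```

Emit:
send_rows(
  slide=[
    [0, -3, 0],
    [0, -6, 0],
    [0, -9, 0],
    [0, -12, 0],
    [0, -15, 0],
    [0, -18, 0],
    [0, -20, 0],
    [0, -22, 0],
  ],
  roll=[0, 0, 0, 0, 0, 0, 0, 0],
  claw=[1, 1, 1, 1, 1, 1, 1, 1],
)

```text
t: 13.42
eef_pos: [0.5507, 0.0601, 0.0233]
tool_rot: [-0.0, 0.002, 1.0, -0.0]
contact_force: [-0.2, 1.4, -1.8]
gripper_width: 1.001
grasp_force: 1.1
```

Emit:
send_rows(
  slide=[
    [0, -2, 0],
    [0, -4, 0],
    [0, -6, 0],
    [0, -8, 0],
    [0, -10, 0],
    [0, -12, 0],
    [0, -13, 0],
    [0, -14, 0],
  ],
  roll=[0, 0, 0, 0, 0, 0, 0, 0],
  claw=[1, 1, 1, 1, 1, 1, 1, 1],
)

```text
t: 14.08
eef_pos: [0.5506, 0.0462, 0.0233]
tool_rot: [-0.0, 0.002, 1.0, -0.0]
contact_force: [-0.5, 2.6, -1.5]
gripper_width: 1.002
grasp_force: 1.1
```

Emit:
send_rows(
  slide=[
    [0, -0.6, 0],
    [0, -1.2, 0],
    [0, -1.8, 0],
    [0, -2.4, 0],
    [0, -3, 0],
    [0, -3.6, 0],
    [0, -4, 0],
    [0, -4, 0],
  ],
  roll=[0, 0, 0, 0, 0, 0, 0, 0],
  claw=[1, 1, 1, 1, 1, 1, 1, 1],
)

```text
t: 14.75
eef_pos: [0.5506, 0.0429, 0.0233]
tool_rot: [-0.0, 0.002, 1.0, 0.0]
contact_force: [-0.5, 4.7, -1.5]
gripper_width: 1.001
grasp_force: 1.0
```

Emit:
send_rows(
  slide=[
    [0, -0.3, 0],
    [0, -0.6, 0],
    [0, -0.9, 0],
    [0, -1.2, 0],
    [0, -1.5, 0],
    [0, -1.8, 0],
    [0, -2, 0],
    [0, -2, 0],
  ],
  roll=[0, 0, 0, 0, 0, 0, 0, 0],
  claw=[1, 1, 1, 1, 1, 1, 1, 1],
)

```text
t: 15.42
eef_pos: [0.5505, 0.0428, 0.0234]
tool_rot: [-0.0, 0.001, 1.0, 0.001]
contact_force: [-1.5, 8.8, -0.9]
gripper_width: 1.002
grasp_force: 1.2
```

Emit:
send_rows(
  slide=[
    [0, -0.3, 0],
    [0, -0.6, 0],
    [0, -0.9, 0],
    [0, -1.2, 0],
    [0, -1.5, 0],
    [0, -1.5, 0],
    [0, -1.5, 0],
    [0, -1.5, 0],
  ],
  roll=[0, 0, 0, 0, 0, 0, 0, 0],
  claw=[1, 1, 1, 1, 1, 1, 1, 1],
)

```text
t: 16.08
eef_pos: [0.5504, 0.0428, 0.0235]
tool_rot: [0.0, 0.001, 1.0, 0.002]
contact_force: [-2.2, 12.7, 0.2]
gripper_width: 1.005
grasp_force: 1.2
```

Emit:
send_rows(
  slide=[
    [0, 4, 0],
    [0, 12, 0],
    [0, 26, 0],
    [0, 44, 0],
    [0, 64, 0],
    [0, 84, 0],
    [0, 100, 0],
    [0, 110, 0],
  ],
  roll=[0, 0, 0, 0, 0, 0, 0, 0],
  claw=[1, 1, 1, 1, 1, 1, 1, 1],
)

```text
t: 16.75
eef_pos: [0.5515, 0.1506, 0.0235]
tool_rot: [0.0, 0.002, 1.0, 0.0]
contact_force: [-0.4, 0.3, 0.6]
gripper_width: 0.999
grasp_force: 0.0
```

Emit:
send_rows(
  slide=[
    [0, 5, -5],
    [0, 25, -15],
    [0, 55, -35],
    [0, 90, -60],
    [0, 120, -80],
    [0, 140, -95],
    [0, 150, -100],
    [0, 150, -100],
  ],
  roll=[0, 0, 0, 0, 0, 0, 0, 0],
  claw=[1, 1, 1, 1, 1, 1, 1, 1],
)

```text
t: 17.42
eef_pos: [0.5525, 0.3012, 0.1249]
tool_rot: [0.001, 0.001, 1.0, 0.001]
contact_force: [-0.2, 0.5, -0.1]
gripper_width: 0.998
grasp_force: 0.0
```

```bash
python3 - <<'E'
from h import *
to([.5495,.039,.022],89.7)
I={}
for n in("scene","top"):
    im=bot.read_camera(n); I[n]=im
    for c,s,m in blobs(red(im),30): print(n,c,s,onplane(n,c,.054)[0]*1000)
a=cv2.resize(I["top"][160:280,300:420,::-1],(396,396),interpolation=2); b=cv2.resize(I["scene"][120:220,180:280,::-1],(396,396),interpolation=2)
cv2.imwrite("pics/home.png",np.hstack([a,b]))
E
```

```text
t 17.4167 tcp [552.509  301.1772 124.8955] F [-0.1803  0.5283 -0.1394] slide mm [   2.6668 -262.4178  102.2899]
y ang 89.86456169805982 tilt 0.20316956835229116 roll 0.16456169805979926 q7 0.9583436333517671 w 0.9978698974954787 0.0
scene [269.5431 154.1466] [263 148  14  14 116] [415.2495 -25.8307]
scene [248.5351 171.8947] [242 166  14  13 114] [482.4284 -26.7952]
scene [227.3089 191.4146] [220 185  15  14 123] [550.5369 -24.8185]
scene [164.5357 200.4911] [158 194  14  14 112] [ 666.2525 -107.4861]
scene [200.3054 281.4644] [184 263  34  38 478] [728.1142  87.5036]
top [292.2475 131.9076] [275 128  35   9 303] [715.2913  78.6005]
top [366.6842 152.4947] [361 149  13   8  95] [ 656.6048 -115.1194]
top [333.3871 194.5484] [330 189   8  12  93] [547.2254 -24.9244]
top [335.  221.5] [332 216   7  12  84] [477.2391 -27.0764]
top [335.4607 247.5281] [332 242   8  12  89] [410.5528 -26.3239]
```

View pics/home.png

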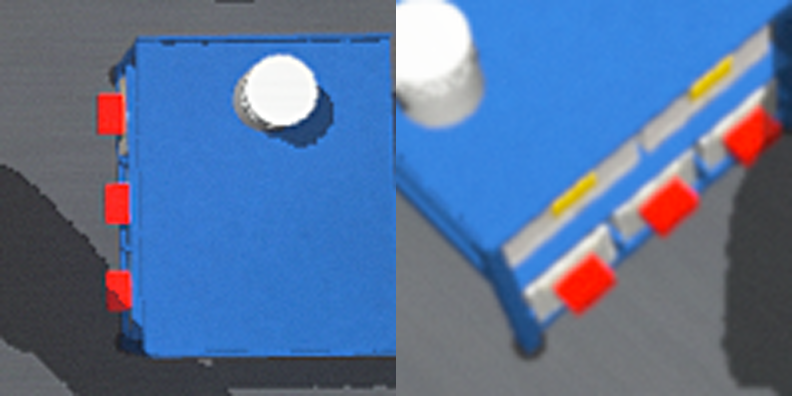

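The left (top) crop shows three pulls in a row, ours at (111,114), slightly farther out than the parked ones at (117,203) and (118,291). The right (scene) crop shows all three trays in their bays. I'll check numerically whether ours has dropped behind the sill, by triangulating all three pulls.

```bash
python3 - <<'E'
from h import *
def tri(a,b):
    P=[cam(n)[0]@cam(n)[1][:3] for n in("top","scene")]
    X=cv2.triangulatePoints(P[0],P[1],np.array(a,float).reshape(2,1),np.array(b,float).reshape(2,1)); return (X[:3]/X[3]).ravel()*1000
I={n:bot.read_camera(n) for n in("top","scene")}
R={}
for n in I:
    im=cv2.resize(I[n],None,fx=4,fy=4,interpolation=cv2.INTER_CUBIC); d=im[...,0].astype(int)-np.maximum(im[...,1],im[...,2]); 
    o=[]
    for c,s,m in blobs((d>55).astype(np.uint8),600):
        c=(c+.5)/4-.5
        if (n=="top" and 325<c[0]<345) or (n=="scene" and 215<c[0]<280 and c[1]<200):
            r=cv2.minAreaRect(np.argwhere(m)[:,::-1].astype(np.float32)); x,y,w,hh=s[:4]/4
            o.append(c); print(n,c,"bbox",x,y,x+w,y+hh,"rect",np.array(r[1])/4,r[2])
    o.sort(key=lambda c:c[0] if n=="scene" else c[1]); R[n]=o
for a,b in zip(R["top"],R["scene"]): print(a,b,tri(a,b))
# front rim of trays in scene: profile along line through each pull centre, perpendicular (toward the rack, image up-left)
g=cv2.cvtColor(I["scene"],cv2.COLOR_RGB2GRAY).astype(np.float32)
d=np.array([-.70,-.71])  # image direction of world -y roughly
for b in R["scene"]:
    # sample beside pull along +-image row direction of rack y
    e=np.array([-21.1,18.5]);e/=np.hypot(*e)
    for off in(-7.5,7.5):
        p=b+e*off; q=np.array([p+np.array([0,-1])*k for k in np.arange(-6,14,1.)],np.float32)
        print(b.round(1),off,cv2.remap(g,q[None,:,0].copy(),q[None,:,1].copy(),cv2.INTER_LINEAR).astype(int)[0].tolist())
E
```

```text
top [333.254  194.0848] bbox 329.5 188.0 338.25 201.0 rect [12.75  8.5 ] 90.0
top [334.9082 221.3033] bbox 331.5 215.25 339.25 228.0 rect [12.5  7.5] 90.0
top [335.3704 247.48  ] bbox 331.75 241.75 340.0 254.5 rect [12.6218  7.7196] 88.02507019042969
scene [269.3007 153.8679] bbox 262.25 146.75 277.5 162.5 rect [10.6066 13.9654] 45.0
scene [248.5185 171.6088] bbox 241.0 164.25 256.75 180.25 rect [10.9829 14.5812] 48.8140754699707
scene [227.2215 191.2059] bbox 219.25 183.5 235.75 199.75 rect [11.4354 15.0847] 47.72631072998047
[333.254  194.0848] [227.2215 191.2059] [549.2583 -25.4908  51.6317]
[334.9082 221.3033] [248.5185 171.6088] [479.0096 -28.7232  47.1534]
[335.3704 247.48  ] [269.3007 153.8679] [411.5398 -28.0774  46.9915]
[227.2 191.2] -7.5 [90, 85, 88, 95, 110, 131, 149, 159, 162, 164, 163, 164, 168, 173, 184, 183, 148, 116, 109, 116]
[227.2 191.2] 7.5 [118, 118, 115, 106, 100, 112, 128, 118, 101, 94, 97, 116, 145, 175, 205, 228, 227, 195, 147, 122]
[248.5 171.6] -7.5 [91, 85, 89, 99, 116, 133, 142, 148, 152, 149, 145, 145, 149, 158, 168, 158, 128, 114, 117, 121]
[248.5 171.6] 7.5 [114, 110, 102, 94, 96, 108, 110, 101, 91, 91, 102, 123, 154, 185, 212, 224, 202, 157, 126, 119]
[269.3 153.9] -7.5 [50, 51, 64, 69, 78, 82, 83, 87, 85, 83, 82, 85, 90, 91, 96, 95, 73, 65, 72, 81]
[269.3 153.9] 7.5 [109, 107, 100, 93, 93, 96, 94, 88, 84, 93, 104, 125, 155, 190, 215, 220, 193, 147, 124, 120]
```

Triangulated, our pull sits about 4.5 mm higher and 3 mm farther out than the parked ones, so the front is still on the sill. The hard stop I felt was probably the gripper's outer linkage touching the rack's upper face. I'll push again with the tool rolled about 47°, so that a finger corner leads.

Emit:
send_rows(
  slide=[
    [-3, -8, 0],
    [-9, -25, 0],
    [-15, -50, 0],
    [-21, -80, 0],
    [-26, -112, 0],
    [-30, -145, 0],
    [-31, -175, 0],
    [-31, -195, 0],
  ],
  roll=[5, 11, 18, 25, 32, 38, 44, 47],
  claw=[1, 1, 1, 1, 1, 1, 1, 1],
)

```text
t: 18.28
eef_pos: [0.5812, 0.0973, 0.1223]
tool_rot: [-0.0, 0.406, 0.914, -0.002]
contact_force: [-0.4, 0.1, -0.5]
gripper_width: 0.997
grasp_force: 0.0
```

```bash
python3 -c "
from h import *
to([.584,.07,.0235],42.8)"
```

```text
t 18.2833 tcp [581.2023  97.3388 122.3375] F [-0.358   0.1373 -0.4949] slide mm [-22.0714 -15.9144  98.9125]
y ang 42.097015797416596 tilt 0.20230890982618843 roll -0.7029842025833943 q7 0.5742243225995762 w 0.9974247713743768 0.0
```

Emit:
send_rows(
  slide=[
    [0, 0, 10],
    [0, 0, 32],
    [0, 0, 56],
    [0, 0, 78],
    [0, 0, 93],
    [-8, -6, 99],
    [-16, -12, 99],
    [-22, -16, 99],
  ],
  roll=[0, 0, 0, 0, 0, 0, 0, 0],
  claw=[1, 1, 1, 1, 1, 1, 1, 1],
)

```text
t: 18.95
eef_pos: [0.5851, 0.0744, 0.0243]
tool_rot: [-0.0, 0.401, 0.916, -0.001]
contact_force: [-0.5, 0.8, -0.0]
gripper_width: 0.996
grasp_force: 0.0
```

```bash
python3 -c "
from h import *
to([.584,.04,.0235],42.8);to([.584,.025,.0235],42.8)"
```

```text
t 18.95 tcp [585.094   74.4238  24.2828] F [-0.5308  0.8396 -0.0106] slide mm [-24.5662 -24.138    0.817 ]
y ang 42.676590101032644 tilt 0.06299189941967903 roll -0.12340989896733845 q7 0.6527723291579426 w 0.9962933100889266 0.0
t 18.95 tcp [585.094   74.4238  24.2828] F [-0.5308  0.8396 -0.0106] slide mm [-35.594  -34.3058   0.8317]
y ang 42.676590101032644 tilt 0.06299189941967903 roll -0.12340989896733845 q7 0.6527723291579426 w 0.9962933100889266 0.0
```

Emit:
send_rows(
  slide=[
    [-5, -5, 0],
    [-10, -10, 0],
    [-15, -14.5, 0],
    [-19, -18.5, 0],
    [-22, -21, 0],
    [-24, -23, 0],
    [-25.5, -24.5, 0],
    [-26, -25, 0],
  ],
  roll=[0, 0, 0, 0, 0, 0, 0, 0],
  claw=[1, 1, 1, 1, 1, 1, 1, 1],
)

```text
t: 19.62
eef_pos: [0.5844, 0.0405, 0.0243]
tool_rot: [0.0, 0.401, 0.916, 0.0]
contact_force: [0.2, 0.7, -0.4]
gripper_width: 0.998
grasp_force: 0.0
```

Emit:
send_rows(
  slide=[
    [-0.7, -0.6, 0],
    [-1.3, -1.2, 0],
    [-2, -1.8, 0],
    [-2.7, -2.5, 0],
    [-3.3, -3.1, 0],
    [-4, -3.7, 0],
    [-4.6, -4.2, 0],
    [-4.6, -4.2, 0],
  ],
  roll=[0, 0, 0, 0, 0, 0, 0, 0],
  claw=[1, 1, 1, 1, 1, 1, 1, 1],
)

```text
t: 20.28
eef_pos: [0.5844, 0.0342, 0.0243]
tool_rot: [0.0, 0.401, 0.916, -0.0]
contact_force: [0.1, 0.0, -0.8]
gripper_width: 0.996
grasp_force: 0.0
```

Slow steps from here, about 5 mm per call.

Emit:
send_rows(
  slide=[
    [-0.5, -0.5, 0],
    [-1, -0.9, 0],
    [-1.5, -1.4, 0],
    [-2, -1.8, 0],
    [-2.5, -2.3, 0],
    [-3, -2.8, 0],
    [-3.5, -3.2, 0],
    [-3.5, -3.2, 0],
  ],
  roll=[0, 0, 0, 0, 0, 0, 0, 0],
  claw=[1, 1, 1, 1, 1, 1, 1, 1],
)

```text
t: 20.95
eef_pos: [0.5844, 0.0297, 0.0243]
tool_rot: [-0.0, 0.401, 0.916, 0.0]
contact_force: [-1.1, 1.0, 0.3]
gripper_width: 0.997
grasp_force: 0.1
```

Emit:
send_rows(
  slide=[
    [-0.4, -0.3, 0],
    [-0.8, -0.7, 0],
    [-1.2, -1.1, 0],
    [-1.6, -1.4, 0],
    [-2, -1.8, 0],
    [-2.2, -2, 0],
    [-2.2, -2, 0],
    [-2.2, -2, 0],
  ],
  roll=[0, 0, 0, 0, 0, 0, 0, 0],
  claw=[1, 1, 1, 1, 1, 1, 1, 1],
)

```text
t: 21.62
eef_pos: [0.5844, 0.0272, 0.0242]
tool_rot: [-0.0, 0.401, 0.916, 0.0]
contact_force: [-0.7, 4.5, -0.9]
gripper_width: 0.999
grasp_force: 1.7
```

```bash
cat >> h.py <<'E'
def tri(a,b):
    P=[cam(n)[0]@cam(n)[1][:3] for n in("top","scene")]
    X=cv2.triangulatePoints(P[0],P[1],np.array(a,float).reshape(2,1),np.array(b,float).reshape(2,1)); return (X[:3]/X[3]).ravel()*1000
def pulls():
    R={}
    for n in("top","scene"):
        im=cv2.resize(bot.read_camera(n),None,fx=4,fy=4,interpolation=cv2.INTER_CUBIC); d=im[...,0].astype(int)-np.maximum(im[...,1],im[...,2]); o=[]
        for c,s,m in blobs((d>55).astype(np.uint8),600):
            c=(c+.5)/4-.5
            if (n=="top" and 325<c[0]<345) or (n=="scene" and 215<c[0]<280 and c[1]<200): o.append(c); print(n,c,s[:4]/4,s[4])
        o.sort(key=lambda c:c[0] if n=="scene" else c[1]); R[n]=o
    if len(R["top"])==len(R["scene"])==3:
        for a,b in zip(R["top"],R["scene"]): print(tri(a,b))
E
python3 -c "
from h import *
to([.584,.025,.0235],42.8); pulls()"
```

```text
t 21.6167 tcp [584.4118  27.1684  24.2427] F [-0.6872  4.5448 -0.88  ] slide mm [-1.3135 -1.7743  0.7417]
y ang 42.73991827298179 tilt 0.028911628417963606 roll -0.06008172701820058 q7 0.7321715091839635 w 0.9988726464666031 1.7379039851948619
scene [269.5577 153.7488] [262.25 146.5   15.5   15.5 ] 2321
scene [248.5524 171.5613] [241.25 164.25  15.5   16.  ] 2397
```

Emit:
send_rows(
  slide=[
    [-0.4, -0.3, 0],
    [-0.8, -0.7, 0],
    [-1.2, -1.1, 0],
    [-1.5, -1.4, 0],
    [-1.8, -1.7, 0],
    [-1.8, -1.7, 0],
    [-1.8, -1.7, 0],
    [-1.8, -1.7, 0],
  ],
  roll=[0, 0, 0, 0, 0, 0, 0, 0],
  claw=[1, 1, 1, 1, 1, 1, 1, 1],
)

```text
t: 22.38
eef_pos: [0.5844, 0.0268, 0.0243]
tool_rot: [-0.001, 0.4, 0.916, 0.001]
contact_force: [-2.0, 10.6, 1.2]
gripper_width: 1.003
grasp_force: 1.6
```

Emit:
send_rows(
  slide=[
    [3, 3, 0],
    [10, 9, 0],
    [20, 18, 0],
    [35, 32, 0],
    [52, 48, 0],
    [70, 64, -10],
    [90, 82, -30],
    [110, 100, -50],
  ],
  roll=[0, 0, 0, 0, 0, 0, 0, 0],
  claw=[1, 1, 1, 1, 1, 1, 1, 1],
)

```text
t: 23.05
eef_pos: [0.5824, 0.174, 0.0742]
tool_rot: [-0.0, 0.401, 0.916, -0.001]
contact_force: [0.8, -0.3, 1.4]
gripper_width: 1.001
grasp_force: 0.0
```

Emit:
send_rows(
  slide=[
    [20, 18, -10],
    [40, 36, -20],
    [60, 54, -30],
    [75, 68, -40],
    [80, 73, -45],
    [80, 73, -45],
    [80, 73, -45],
    [80, 73, -45],
  ],
  roll=[0, 0, 0, 0, 0, 0, 0, 0],
  claw=[1, 1, 1, 1, 1, 1, 1, 1],
)

```text
t: 23.72
eef_pos: [0.5826, 0.2785, 0.1185]
tool_rot: [0.0, 0.402, 0.916, -0.001]
contact_force: [-0.8, -1.1, -0.2]
gripper_width: 1.001
grasp_force: 0.0
```

```bash
python3 -c "
from h import *
to([.584,.025,.0235],42.8); pulls()"
```

```text
t 23.7167 tcp [582.5731 278.5307 118.5318] F [-0.8251 -1.084  -0.2373] slide mm [-187.5167 -170.3331   95.5774]
y ang 42.59194648651015 tilt 0.1330129312179033 roll -0.20805351348985823 q7 0.31502754019140067 w 1.0006568158963753 0.0
top [333.9399 194.1214] [330.5 188.    8.   13. ] 1598
top [334.8933 221.3113] [331.5  215.25   7.75  12.75] 1451
top [335.326  247.8034] [332.25 242.25   7.5   12.25] 1347
scene [269.4383 153.7657] [262.25 146.75  15.25  15.  ] 2081
scene [248.5962 171.6469] [241.   164.25  16.    16.  ] 2420
scene [226.4569 190.4613] [218.5  182.75  16.5   16.5 ] 2564
[549.2231 -27.3819  52.626 ]
[478.9551 -28.6506  47.0034]
[410.8007 -28.1216  46.4248]
```

The pull moved in 2 mm and is still about 5 mm high. So it was the gripper's linkage on the rack's upper face that stopped me, not the tray. I'll go straight on again but lower, so that the linkage passes below the upper shelf (open fingertips sit 13 mm above the TCP).

Emit:
send_rows(
  slide=[
    [-4, -6, 0],
    [-13, -20, 0],
    [-25, -38, 0],
    [-38, -58, 0],
    [-51, -78, 0],
    [-62, -95, 0],
    [-70, -106, 0],
    [-73, -111, 0],
  ],
  roll=[-5, -11, -18, -25, -32, -39, -44, -47],
  claw=[1, 1, 1, 1, 1, 1, 1, 1],
)

```text
t: 24.48
eef_pos: [0.55, 0.1475, 0.1189]
tool_rot: [-0.001, 0.003, 1.0, -0.001]
contact_force: [0.3, -0.2, 0.0]
gripper_width: 1.001
grasp_force: 0.0
```

Emit:
send_rows(
  slide=[
    [0, 0, 10],
    [0, 0, 32],
    [0, 0, 58],
    [0, 0, 82],
    [0, 0, 100],
    [0, 0, 110],
    [0, 0, 115],
    [0, 0, 117],
  ],
  roll=[0, 0, 0, 0, 0, 0, 0, 0],
  claw=[1, 1, 1, 1, 1, 1, 1, 1],
)

```text
t: 25.15
eef_pos: [0.5502, 0.1521, 0.0013]
tool_rot: [-0.001, 0.003, 1.0, -0.0]
contact_force: [0.1, -0.3, 0.1]
gripper_width: 1.0
grasp_force: 0.0
```

```bash
python3 -c "
from h import *
to([.550,.048,.0],89.8)"
```

```text
t 25.15 tcp [550.2269 152.1308   1.3402] F [ 0.0574 -0.3171  0.1036] slide mm [  -0.3468 -104.1298    1.391 ]
y ang 89.68519833766663 tilt 0.07265555721132702 roll -0.11480166233337741 q7 1.1888128269093947 w 1.000159562298292 0.0
```

Emit:
send_rows(
  slide=[
    [0, -6, 1],
    [0, -20, 3],
    [0, -36, 5],
    [0, -52, 5],
    [0, -68, 5],
    [0, -82, 5],
    [0, -92, 5],
    [0, -98, 5],
  ],
  roll=[0, 0, 0, 0, 0, 0, 0, 0],
  claw=[1, 1, 1, 1, 1, 1, 1, 1],
)

```text
t: 25.82
eef_pos: [0.5506, 0.0517, -0.0019]
tool_rot: [0.001, 0.004, 1.0, -0.0]
contact_force: [-0.2, 0.3, -0.4]
gripper_width: 1.002
grasp_force: 0.0
```

Emit:
send_rows(
  slide=[
    [0, -1, 0],
    [0, -2, 0],
    [0, -3, 0],
    [0, -4, 0],
    [0, -5, 0],
    [0, -6, 0],
    [0, -7, 0],
    [0, -7, 0],
  ],
  roll=[0, 0, 0, 0, 0, 0, 0, 0],
  claw=[1, 1, 1, 1, 1, 1, 1, 1],
)

```text
t: 26.48
eef_pos: [0.5501, 0.0477, -0.0027]
tool_rot: [0.0, 0.002, 1.0, 0.0]
contact_force: [-0.3, 1.2, 1.8]
gripper_width: 0.999
grasp_force: 0.6
```

Emit:
send_rows(
  slide=[
    [0, -0.5, 0],
    [0, -1, 0],
    [0, -1.5, 0],
    [0, -2, 0],
    [0, -2.5, 0],
    [0, -3, 0],
    [0, -3, 0],
    [0, -3, 0],
  ],
  roll=[0, 0, 0, 0, 0, 0, 0, 0],
  claw=[1, 1, 1, 1, 1, 1, 1, 1],
)

```text
t: 27.15
eef_pos: [0.5503, 0.0468, -0.0024]
tool_rot: [0.0, 0.001, 1.0, 0.001]
contact_force: [-2.0, 8.2, 3.4]
gripper_width: 1.002
grasp_force: 3.3
```

```bash
python3 -c "
from h import *
o,p,R=pose();print(o['contact_force'],o['torque'],o['grasp_force']);pulls()
o,p,R=pose();print(o['contact_force'],o['torque'],o['grasp_force'])"
```

```text
[-2.0038  8.1711  3.4235] [ 1.1058  0.1608 -0.0716] 3.2916536601260304
[-1.2702  8.4554  3.0241] [ 1.1533  0.2289 -0.0466] 3.2908447575755417
```

Emit:
send_rows(
  slide=[
    [0, -0.3, 0],
    [0, -0.6, 0],
    [0, -0.9, 0],
    [0, -1.2, 0],
    [0, -1.5, 0],
    [0, -1.8, 0],
    [0, -2, 0],
    [0, -2, 0],
  ],
  roll=[0, 0, 0, 0, 0, 0, 0, 0],
  claw=[1, 1, 1, 1, 1, 1, 1, 1],
)

```text
t: 27.92
eef_pos: [0.5504, 0.0465, -0.0022]
tool_rot: [0.0, 0.001, 1.0, 0.002]
contact_force: [-1.6, 11.5, 4.8]
gripper_width: 1.003
grasp_force: 4.8
```

```bash
python3 -c "
from h import *
o,p,R=pose();print(p,o['contact_force'],o['torque'],o['grasp_force'])"
```

```text
[ 0.5504  0.0465 -0.0022] [-1.6256 11.5317  4.8319] [ 1.7076  0.3236 -0.1777] 4.756476595066488
```

Emit:
send_rows(
  slide=[
    [0, 3, 0],
    [0, 10, 0],
    [0, 22, 0],
    [0, 40, -5],
    [0, 62, -15],
    [0, 90, -35],
    [0, 120, -60],
    [0, 150, -85],
  ],
  roll=[0, 0, 0, 0, 0, 0, 0, 0],
  claw=[1, 1, 1, 1, 1, 1, 1, 1],
)

```text
t: 28.58
eef_pos: [0.5499, 0.1934, 0.0826]
tool_rot: [-0.001, 0.003, 1.0, -0.001]
contact_force: [0.2, -0.0, 0.1]
gripper_width: 0.998
grasp_force: 0.0
```

Emit:
send_rows(
  slide=[
    [0, 25, -10],
    [0, 50, -20],
    [0, 75, -28],
    [0, 95, -30],
    [0, 100, -30],
    [0, 100, -30],
    [0, 100, -30],
    [0, 100, -30],
  ],
  roll=[0, 0, 0, 0, 0, 0, 0, 0],
  claw=[1, 1, 1, 1, 1, 1, 1, 1],
)

```text
t: 29.25
eef_pos: [0.5512, 0.2899, 0.1116]
tool_rot: [-0.0, 0.003, 1.0, -0.001]
contact_force: [1.1, -0.5, -0.3]
gripper_width: 0.998
grasp_force: 0.0
```

```bash
python3 -c "
from h import *
to([.55,.06,.03],89.8); pulls()"
```

```text
t 29.25 tcp [551.2342 289.8895 111.584 ] F [ 1.0744 -0.5001 -0.3114] slide mm [  -0.4333 -229.7234   82.0587]
y ang 89.60441768411887 tilt 0.131044756966038 roll -0.19558231588112562 q7 0.9791196766893816 w 0.997669391573002 0.0
top [334.4095 194.4098] [331.25 188.5    7.25  12.75] 1357
top [334.9083 221.3026] [331.5  215.25   7.75  12.75] 1447
top [335.3881 247.5029] [331.75 241.75   8.    12.75] 1454
scene [269.2907 153.8597] [262.25 146.75  15.25  15.75] 2203
scene [248.5111 171.6133] [241.   164.25  15.75  16.  ] 2383
scene [225.7533 190.5662] [218.   183.    16.25  16.25] 2480
[549.3101 -29.4735  48.443 ]
[479.0171 -28.732   47.1251]
[411.4879 -28.1456  46.8699]
```

```bash
python3 -c "
from h import *
a=cv2.imread('pics/top0.png')[:,:,::-1].astype(int); b=bot.read_camera('top').astype(int)
d=np.abs(a-b).max(2); print('piston diff',d[172:205,365:402].max(), 'screwdriver',d[120:142,235:318].max())
print(bot.hand_in())"
```

```text
piston diff 12 screwdriver 19
the job is handed in; nothing more can be done
None
```

The loaded tray is in the empty bay (bay_2), pushed nose first against the stop with its red pull outside, and I have handed the job in. My last measurement put its pull level with the parked trays' to about 1 mm, so I take it as dropped behind the sill. The parked trays, piston and screwdriver did not move; I could not see the gear, bearing and bolt once the tray was inside.

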